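Hold a silver tube down in a V-block on the goldsmith's bench

TASK

Set the steel V-block down on the bench midway between the green bur stand and the brown amber glass jar, V upwards, and let go of it. Then lay the silver tube from its wooden rest into the V, centred along it, and push it down onto both faces of the V with about 10 N (a kilogram's push, without slamming or crushing the soft tube). Finish while still holding it pressed there, and leave everything else on the bench where it is.

Things in the scene. Friction and masses are not known exactly. Their poses are not given: they have to be found in the camera images.
- vblock: Loose steel V-block, 0.7 kg, dark base, brighter top: 50 mm long (x), 50 wide (y), 40 high; origin at the centre of its underside, z up. A 90 degree V groove runs along x: 28 mm wide at the top, 14 deep (bottom 26 mm above the underside), with an 11 mm flat on each side. Grip its straight sides, 50 mm apart in y. Starts upright, left or right in front of the robot.
- vblock_seat (a point): Point on the V-block where the centre of the tube lies when fully seated and centred: 48.6 mm above the underside, above the middle of the groove; axes as the V-block. A tube still gripped in the fingers mostly bears on one face only: let go, it settles onto both, and a push straight down on the middle of its top (with closed fingertips) loads both faces alike, about 8 N each for 10 N.
- jaw_left: The V-block's face and upper half on its +y side, part of the V-block (same origin and axes as vblock); its sloping face is one contact line for the tube.
- jaw_right: The same on the V-block's -y side: the other contact line.
- tube: Loose silver round tube (dark bore at the ends), diameter 32 mm, 110 mm long, about 0.25 kg. Origin at its centre, x along its axis; it may roll, so its y and z mean nothing. Starts lying level on the wooden rest, axis 30 mm above the bench. Seated in the V, its axis is 8.6 mm above the block's top and its top 64.6 mm above the bench; 30 mm stick out at each end.
- rest: Fixed wooden board 130 x 76 x 10 mm with two low dark rails along its x (tops 16 mm above the bench, outer edges 24 mm apart) that the tube lies on. Origin at the centre of its underside, x along the tube.
- bur_stand: Fixed green plastic stand, 90 mm (x) by 70 mm (y), full of grinding burs, 79 mm high in all. Origin at the centre of its underside. The jar stands 270 mm from it (centre to centre) along its +y or -y.
- jar: Loose open jar of brown amber glass, 70 mm in diameter at the rim, 85 mm high, origin at the centre of its underside. The V-block belongs halfway between it and the bur stand.
- brush: Loose bench brush with dark wooden back, 150 x 50 x 47 mm, lying bristles down; origin at the centre of its underside. Leave alone.
- parts_box: Loose clear plastic box with a few sanding sleeves, 90 x 70 x 30 mm, origin at the centre of its underside. Leave alone.
- ring_a: Loose silver ring blank, 25 mm in diameter, 14 mm high, lying flat; origin at the centre of its underside. Leave alone.
- ring_b: A second ring blank like ring_a. Leave alone.
Mind the look-alikes: they are no part of the job. Of the things that look like the vblock, take the one that is farthest from the robot's base at the start. Of the things shaped like the tube, the silver one is meant.

How it is judged (in metres and radians):
On the way:
1. the V-block stands upright on the bench midway between bur stand and jar, let go, with the tube not yet in it (horizontal distance between vblock and bur_stand below 0.155 m and horizontal distance between vblock and jar below 0.155 m and x of vblock in the frame of bur_stand between -0.02 and 0.02 m and angle between vblock's own z axis and vertical below 0.05 rad and height (world z) of vblock between -0.004 and 0.004 m and linear speed of vblock below 0.02 m/s and contact force between the fingers and vblock below 0.2 N and distance between tube and vblock_seat above 0.04 m), for 0.2 s.
At the end, for the whole second after the job is handed in: V-block upright on the bench at rest, within about 20 mm of midway between stand and jar; tube in its V along the groove (0.06 rad, 2.5 mm sideways, 3 mm in height), centred within 18 mm; fingers pressing it over 2 N, over 3.5 N on each face (its weight alone gives 2) (horizontal distance between vblock and bur_stand below 0.155 m and horizontal distance between vblock and jar below 0.155 m and x of vblock in the frame of bur_stand between -0.02 and 0.02 m and angle between vblock's own z axis and vertical below 0.05 rad and height (world z) of vblock between -0.004 and 0.004 m and linear speed of each of vblock, tube below 0.02 m/s and angle between the x axis of tube and the x axis of vblock, either way round below 0.06 rad and x of tube in the frame of vblock_seat between -0.018 and 0.018 m and y of tube in the frame of vblock_seat between -0.0025 and 0.0025 m and z of tube in the frame of vblock_seat between -0.003 and 0.0025 m and contact force between tube and jaw_left above 3.5 N and contact force between tube and jaw_right above 3.5 N and contact force between the fingers and tube above 2 N); the arm keeps its last pose, push and grip.
It fails at once if the tube is slammed or crushed into the V (over 40 N on one face) (contact force between tube and jaw_left above 40 N or contact force between tube and jaw_right above 40 N).
It fails at once if the jar, brush, parts box or rings are moved by more than 30 mm (distance of any of jar, brush, parts_box, ring_a, ring_b from where it was at the start of the episode above 0.03 m).
It also fails if it takes over 66 s, if anything falls off the work surface, if the arm or the gripper's body presses on something with over 40 N, if the wrist force passes 120 N, or if a joint passes its speed limit or range.

ROBOT

A 6-joint arm with a two-finger parallel gripper is mounted at the origin on the work surface. World frame = base frame: x ahead of the robot, y to its left, z up, the work surface at z = 0. Lengths are in mm, angles in degrees, forces in N, time in s.
With the tool pointing down it reaches from about 350 to 925 mm from the base axis. Payload 6.4 kg.
Tool frame: the origin (TCP) lies on the centre line of the jaws, within the pads' length; the fingertips stand r.tip_extent ahead of it and the grasp point (between the pads) lies 3 mm ahead of it (r.tip_extent is the distance from the TCP to the fingertips, in mm); z points along the fingers, y is the line along which they close (so a half turn about z gives the same grasp; the last joint's range is limited). The gripper opens to 94 mm and grips with 3 to 60 N. Pads are 16 mm wide; open, the fingers measure 119 mm over their backs; the gripper's body (75 mm by 177 mm) begins 78 mm behind the grasp point.
Start: joints at [-83.199, 14.043, 89.255, -0, 76.702, -9.975], TCP at [187.617, -622.345, 227.455] pointing down, gripper open.
Joint ranges: [-179.41, 179.41], [-58.25, 129.5], [7.25, 145.43], [-54.29, 234.29], [11.92, 165.04], [-157.13, 157.13]. Speed limits (degrees/s): [147.25, 147.25, 180, 180, 180, 180].

INTERFACE

Orientations are given as a 3x3 rotation matrix whose columns are the frame's x, y, z axes.
In Python, from station import r gives the robot as it stands. The module is installed in compiled form; this text tells all that it offers.
- The arm moves only by the tool send_rows, never from a script. Its arguments are lists of equal length, an entry for each row: "linear": the shift along the tool's x, y, z in mm, a list of three; "spin": the turn about the tool's z in rad. A call has 1 to 5 rows; each row is the pose to reach, as a shift and turn from the pose commanded when the call began, along the tool's axes at that moment; what a row does not reach only later rows make up. A row lasts 1/8 s, in which the tool goes at most 62.5 mm and 10.7 degrees, less where a joint would pass 70% of its speed; a pose out of reach is approached as far as the arm can. A call with a gripper value outside its range is refused whole. "claw" is the opening, from 0 (shut) to 1 (fully open), set as the call begins (left out, the last holds). The fingers move at their own pace and stop on an object; "squeeze" is the grip in N (left out, the last holds). Time passes only in rows, so rows that repeat a pose let the fingers close. It gives the time, the measured TCP pose, the force, the opening and the grip force at its end, in the units of the state.
- r.observe(): the state, without advancing time (a new reading comes with each control period).
- r.read_camera(name): name is "scene" or "top" or "wrist"; returns (picture, depth): 384x512x3 uint8, red, green, blue; 384x512 float32, mm along the optical axis (not along the pixel's ray), 0 where there is no reading.
- r.camera_model(name): a dict with "fovy" (degrees; the focal length in pixels is half the picture's height over the tangent of half this angle, whatever the lens; pixels are square), "cx", "cy" (the principal point, pixels), "position" and "rotation" of the camera in the world; the wrist camera has in their place "T_tool_cam" (4x4, takes a point from camera to tool coordinates, whose origin is the TCP and whose axes are the flange's). Camera axes: x right, y down, z forward; pixel columns grow to the right and rows downward; lengths in mm; the calibration is good to about 2 mm. A picture is of the moment at which its call begins: read the wrist's pose just before it. camera_model takes no time and is no camera call.
- r.job_done(): hands the job in; it is judged then, once.
The state is a dict: "clock": time; "joint_pos": joint angles; "qvel": joint speeds; "tau": joint torques, N m; "eef_pos": TCP position; "eef_rot": TCP orientation; "wrist_force": force on the tool from outside, world axes, zero at the start; "moment": the same for the moment, N m; "finger_gap": finger opening in mm; "grasp_force": force on a finger pad.
Only numpy, scipy, OpenCV 4.12 (cv2) and the standard library are available. Lean on these libraries where they do the work, as an engineer would, in place of code of your own. Each camera call takes 0.05 s, during which the arm holds its last target. There are 200 camera calls.

## Working session

There is one attempt and no reset: what is moved stays moved. The work goes in short steps, Python scripts to look and compute and a tool call to move; the robot and the scene stay as the last step left them, time stands still between calls to the robot, and variables do not carry over. Pictures are saved under pics/ and viewed, at most 10 in all, crops included, and the job is handed in when it is done.

Besides the shell and the picture viewer there is one more tool, called after ">>>" by a JSON object that holds its "op" and its "data", one argument or row to a line. send_rows: Moves the arm, as the interface text tells. Its arguments: {"type":"object","properties":{"linear":{"type":"array","items":{"type":"array","items":{"type":"number"}}},"spin":{"type":"array","items":{"type":"number"}},"claw":{"type":"number"},"squeeze":{"type":"number"}},"required":["linear","spin"]}

```bash
mkdir -p pics; ls; cat > h.py <<'E'
import numpy as np, cv2
from station import r
def cam(n):
    m=r.camera_model(n); f=192/np.tan(np.radians(m["fovy"])/2)
    if "position" in m: R=np.array(m["rotation"]).reshape(3,3); p=np.array(m["position"])
    else:
        s=r.observe(); T=np.array(m["T_tool_cam"]).reshape(4,4); Rt=np.array(s["eef_rot"]).reshape(3,3)
        R=Rt@T[:3,:3]; p=Rt@T[:3,3]+np.array(s["eef_pos"])
    return f,m["cx"],m["cy"],R,p
def cloud(c,d):  # world point for each pixel
    f,cx,cy,R,p=c; v,u=np.mgrid[:384,:512]
    P=np.stack([(u-cx)/f*d,(v-cy)/f*d,d],-1)@R.T+p
    P[d<=0]=np.nan
    return P
def ray(c,u,v,z):
    f,cx,cy,R,p=c; w=R@np.array([(u-cx)/f,(v-cy)/f,1]); return p+w*(z-p[2])/w[2]
E
python3 - <<'E'
from h import *
for n in("scene","top"):
    c=cam(n); im,d=r.read_camera(n); np.savez(f"{n}.npz",im=im,d=d); cv2.imwrite(f"pics/{n}0.png",cv2.resize(im[:,:,::-1],(800,600),interpolation=cv2.INTER_CUBIC))
    print(n,c[0],c[1:3],c[3].round(3).tolist(),c[4], {k:v for k,v in r.camera_model(n).items() if k not in("rotation","position")},(d>0).mean())
print(r.tip_extent,r.observe()); print(r.camera_model("wrist"))
E
```

```text
pics
scene 368.09730279184146 (257.6022329473647, 193.2107018065108) [[0.489, 0.666, -0.564], [0.872, -0.384, 0.302], [-0.015, -0.639, -0.769]] [1085.25889347 -349.49682048  872.77449941] {'fovy': 55.09319994205467, 'cx': 257.6022329473647, 'cy': 193.2107018065108} 0.9960225423177084
top 413.4510849230785 (257.83990225727155, 189.8184653848717) [[0.012, -0.995, 0.095], [-1.0, -0.013, -0.009], [0.01, -0.095, -0.995]] [ 389.96889578    9.40784965 1260.52036905] {'fovy': 49.81878706634657, 'cx': 257.83990225727155, 'cy': 189.8184653848717} 0.9959716796875
22.0 {'clock': 0.1, 'joint_pos': array([-8.31983958e+01,  1.40782302e+01,  8.93141331e+01, -7.71471258e-04,
        7.67024259e+01, -9.97431581e+00]), 'qvel': array([-0.04054825, -0.10805703, -0.19660768, -0.02452709, -0.006352  ,
       -0.01911114]), 'tau': array([-1.55817752e-04, -4.16914058e+01, -3.15526915e+01,  6.86599477e-02,
        3.10140685e-02, -5.70788916e-05]), 'eef_pos': array([ 187.56349012, -621.85032957,  226.51218901]), 'eef_rot': array([[ 9.57440017e-01,  2.88632240e-01, -2.08942963e-04],
       [ 2.88632186e-01, -9.57438650e-01,  1.64118763e-03],
       [ 2.73649593e-04, -1.63164638e-03, -9.99998631e-01]]), 'wrist_force': array([-0.03868062,  0.97206617,  0.36774323]), 'moment': array([-0.03752691,  0.04379073,  0.00529986]), 'grasp_force': 0.0, 'finger_gap': 93.82562880626529}
{'fovy': 64.49255138005906, 'cx': 261.1368158978283, 'cy': 197.74835517963479, 'T_tool_cam': array([[ 7.97373671e-04, -9.57719697e-01, -2.87701835e-01,
         8.42650220e+01],
       [ 9.99998801e-01,  1.14552302e-03, -1.04176342e-03,
         6.86048352e-01],
       [ 1.32728643e-03, -2.87700659e-01,  9.57719463e-01,
        -1.57337693e+02],
       [ 0.00000000e+00,  0.00000000e+00,  0.00000000e+00,
         1.00000000e+00]])}
```

View pics/top0.png

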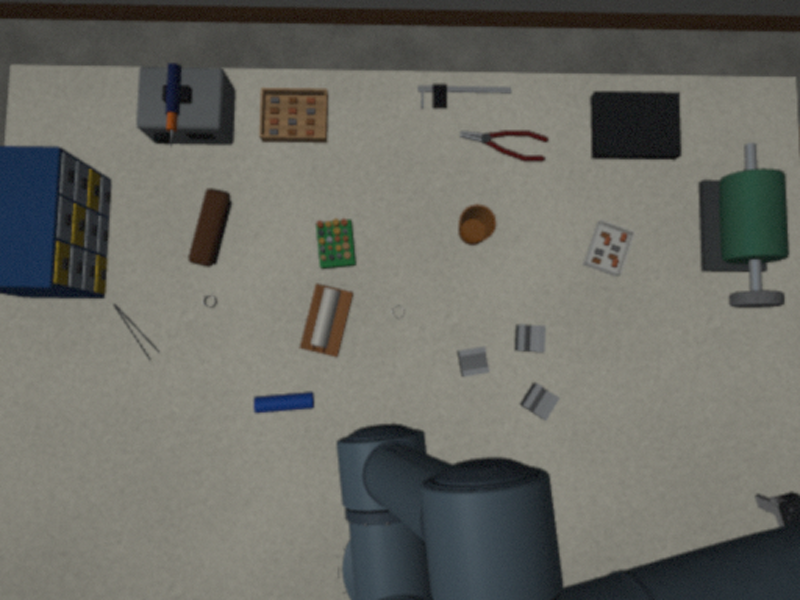

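View pics/scene0.png

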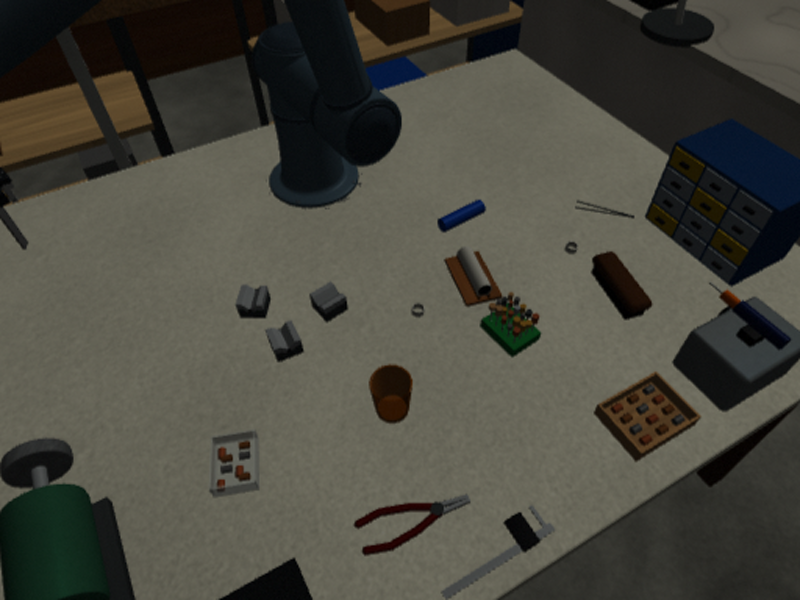

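The top view (800x600 pixels) shows three V-block-like things at (530,338), (473,361) and (540,401). The tube-like things are silver on the rest at (325,318) and blue at (284,402). The stand is at (336,243), the jar at (477,224), and rings are at (210,300) and (399,312).

```bash
cat > m.py <<'E'
from h import *
z=np.load("top.npz"); im,d=z["im"],z["d"]; c=cam("top"); P=cloud(c,d)
s=.64
bench=P[(abs(P[...,2])<15)][:,2]; print("bench z",np.nanmedian(bench))
for n,(u,v),lo,hi,R in [("A",(530,338),25,60,32),("B",(473,361),25,60,32),("C",(540,401),25,60,32),("jar",(477,224),70,100,45),("stand",(336,243),8,100,70),("standbase",(336,243),8,45,70),("tube",(325,318),33,60,75),("rest",(325,318),5,60,85),("brush",(210,228),20,70,90),("ringa",(399,312),6,25,30),("ringb",(210,300),6,25,30)]:
    g=P[int(v*s),int(u*s)]
    m=(np.hypot(P[...,0]-g[0],P[...,1]-g[1])<R*1.5)&(P[...,2]>lo)&(P[...,2]<hi)
    k,l,st,_=cv2.connectedComponentsWithStats(m.astype(np.uint8))
    if k<2: print(n,"none",g); continue
    i=1+np.argmax(st[1:,4]); m=l==i; Q=P[m]
    rc=cv2.minAreaRect(Q[:,:2].astype(np.float32))
    (e,ec)=cv2.minEnclosingCircle(Q[:,:2].astype(np.float32))
    print(n,"n",m.sum(),"rect c",np.round(rc[0],1),"size",np.round(rc[1],1),"ang",round(rc[2],1),"mean",Q.mean(0).round(1),"zmax",Q[:,2].max().round(1),"dist",round(np.hypot(*rc[0])),"circ",np.round(e,1),round(ec,1))
E
python3 m.py; python3 - <<'E'
from h import *
im=np.load("top.npz")["im"][190:290,170:370,::-1]
cv2.imwrite("pics/crop.png",cv2.resize(im,(800,400),interpolation=cv2.INTER_CUBIC))
E
```

```text
bench z -1.1109858894124045
A n 285 rect c [ 433.  -244.3] size [51.4 49.5] ang 86.3 mean [ 433.2 -244.1   35.5] zmax 44.4 dist 497 circ [ 433.8 -243.1] 34.1
B n 280 rect c [ 388. -135.] size [49.6 50.4] ang 10.2 mean [ 387.8 -134.8   35.5] zmax 45.6 dist 411 circ [ 388.4 -134.2] 34.0
C n 300 rect c [ 314.2 -261.5] size [51.2 49.8] ang 57.6 mean [ 314.4 -261.    35.4] zmax 46.5 dist 409 circ [ 314.2 -261.2] 34.1
jar n 143 rect c [ 643.4 -134.9] size [66.3 67.8] ang 4.3 mean [ 647.3 -136.8   80.7] zmax 89.6 dist 657 circ [ 643.8 -135.5] 34.8
stand n 697 rect c [612.  132.3] size [89.5 70. ] ang 7.3 mean [608.8 130.6  38.6] zmax 79.7 dist 626 circ [611.3 132.5] 54.3
standbase n 425 rect c [612.  132.3] size [89.5 70. ] ang 7.3 mean [605.2 129.8  22.3] zmax 34.3 dist 626 circ [611.3 132.5] 54.3
tube n 379 rect c [467.  146.9] size [ 31.  109.9] ang 77.3 mean [467.2 146.4  41.6] zmax 50.6 dist 490 circ [467.1 147.8] 55.5
rest n 1029 rect c [464.4 148. ] size [ 76.2 130. ] ang 77.5 mean [463.3 146.6  21.4] zmax 50.6 dist 487 circ [465.1 147.5] 72.7
brush n 817 rect c [637.9 373.2] size [ 51.7 150. ] ang 78.0 mean [635.7 371.2  44. ] zmax 52.0 dist 739 circ [638.  373.3] 76.2
ringa n 8 rect c [474.1   9.9] size [18.3  4.8] ang 83.0 mean [473.7  10.7  14.2] zmax 20.7 dist 474 circ [476.3   9.7] 9.1
ringb n 13 rect c [501.3 381.7] size [10.  22.9] ang 68.2 mean [501.6 382.6   9.7] zmax 13.4 dist 630 circ [499.4 377.1] 11.4
```

View pics/crop.png

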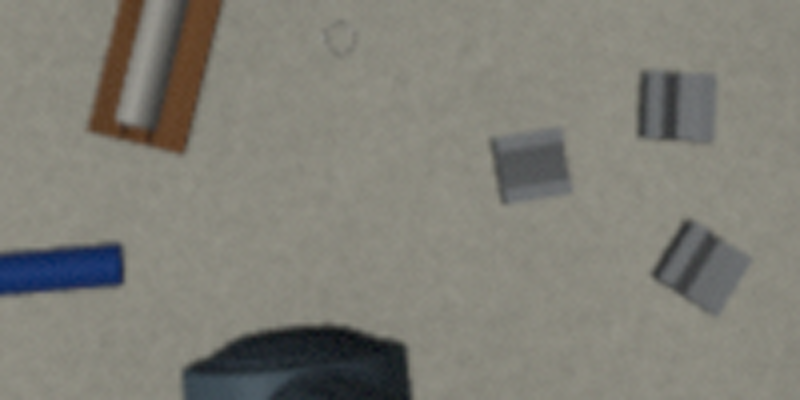

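Candidates by pixel are A (530,338), B (473,361) and C (540,401). A is the farthest from the base, at 497 mm against 411 and 409, and the crop shows its groove running along world x. So A is the V-block, and the silver tube is the one on the rest. I'll move above A.

```bash
cat >> h.py <<'E'
def plan(x,y,z,phi=None):
    s=r.observe(); R=np.array(s["eef_rot"]).reshape(3,3); p=np.array(s["eef_pos"])
    ph=np.degrees(np.arctan2(R[1,0],R[0,0])); dl=R.T@(np.array([x,y,z])-p)
    print("t",s["clock"],"pos",p.round(1),"phi",round(ph,2),"F",np.round(s["wrist_force"],1),"gap",round(s["finger_gap"],1))
    print(" linear",dl.round(1),"spin",None if phi is None else round(-np.radians(phi-ph),4))
E
python3 -c "
from h import *
plan(433,-244,200,-3.7)"
```

```text
t 0.1 pos [ 187.6 -621.9  226.5] phi 16.78 F [-0.   1.   0.4] gap 93.8
 linear [ 344.  -290.9   27.1] spin 0.3574
```

>>> {"op": "send_rows", "data": {
  "linear": [
    [43, -36, 3],
    [86, -72, 6],
    [129, -108, 9],
    [172, -145, 13],
    [172, -145, 13]
  ],
  "spin": [0.05, 0.09, 0.13, 0.18, 0.18]
}}

```text
clock: 0.72
eef_pos: [311.7, -430.8, 213.6]
eef_rot: [[0.993, 0.117, -0.001], [0.117, -0.993, 0.002], [-0.0, -0.002, -1.0]]
wrist_force: [-1.0, 0.4, 0.4]
finger_gap: 94.4
grasp_force: 0.0
```

```bash
python3 -c "
from h import *
plan(433,-244,200,-3.7)"
```

```text
t 0.725 pos [ 311.7 -430.8  213.6] phi 6.72 F [-1.   0.4  0.4] gap 94.4
 linear [ 142.3 -171.3   13.8] spin 0.1818
```

>>> {"op": "send_rows", "data": {
  "linear": [
    [36, -43, 4],
    [72, -86, 8],
    [108, -129, 11],
    [142, -171, 14],
    [142, -171, 14]
  ],
  "spin": [0.05, 0.1, 0.15, 0.182, 0.182]
}}

```text
clock: 1.35
eef_pos: [433.2, -246.4, 200.1]
eef_rot: [[0.998, -0.065, -0.001], [-0.065, -0.998, 0.0], [-0.001, -0.0, -1.0]]
wrist_force: [-0.9, -0.4, 0.1]
finger_gap: 94.1
grasp_force: 0.0
```

```bash
cat > w.py <<'E'
from h import *
import sys
gx,gy,lo,hi,R=map(float,sys.argv[1:6])
c=cam("wrist"); im,d=r.read_camera("wrist"); P=cloud(c,d)
cv2.imwrite("pics/"+sys.argv[6],cv2.resize(im[:,:,::-1],(640,480)))
m=(np.hypot(P[...,0]-gx,P[...,1]-gy)<R)&(P[...,2]>lo)&(P[...,2]<hi)
k,l,st,_=cv2.connectedComponentsWithStats(m.astype(np.uint8)); m=l==1+np.argmax(st[1:,4]); Q=P[m]
rc=cv2.minAreaRect(Q[:,:2].astype(np.float32))
print("n",m.sum(),"c",np.round(rc[0],1),np.round(rc[1],1),round(rc[2],2),"mean",Q.mean(0).round(1),"z pct",np.percentile(Q[:,2],[2,50,98]).round(1))
b=P[(np.hypot(P[...,0]-gx,P[...,1]-gy)<150)&(abs(P[...,2])<8)]; print("bench",np.median(b[:,2]).round(1))
np.savez("w.npz",im=im,P=P,m=m)
E
python3 w.py 433 -244 33 50 45 w1.png; python3 -c "
from h import *
plan(433,-244,200,-3.7)"
```

```text
n 783 c [ 432.5 -261.6] [19.5 50.2] 86.99 mean [ 433.6 -262.4   38.6] z pct [33.4 39.4 41.2]
bench 0.1
t 1.4 pos [ 432.6 -247.8  200.3] phi -3.82 F [-0.7 -1.   0.4] gap 94.0
 linear [ 0.2 -3.9  0.3] spin -0.0021
```

View pics/w1.png

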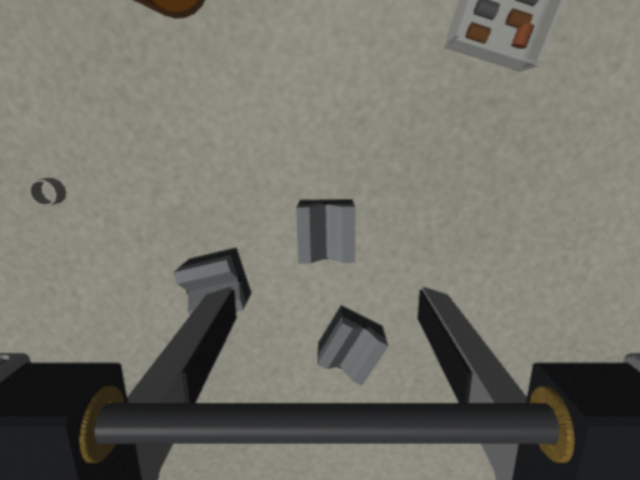

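Block A is at (326,231), with its V up and groove along the tool's x. The fingers will clear B and C. I'll measure again with both flats in the mask.

```bash
python3 w.py 433 -244 22 50 45 w2.png; python3 -c "
from h import *
plan(433,-244,200,-3.7)
z=np.load('w.npz');P=z['P'];m=z['m']&(P[...,2]>37);Q=P[m][:,:2]; print(cv2.minAreaRect(Q.astype(np.float32)))"
```

```text
n 2164 c [ 433.1 -246.1] [49.7 50.8] 86.75 mean [ 434.8 -246.3   35.9] z pct [25.8 38.1 41.3]
bench 0.1
t 1.45 pos [ 432.2 -248.7  200.4] phi -3.93 F [-0.  -1.1 -0.1] gap 93.9
 linear [ 0.5 -4.8  0.4] spin -0.004
((433.12969970703125, -246.0496368408203), (49.52503204345703, 50.38768005371094), 87.2839584350586)
```

>>> {"op": "send_rows", "data": {
  "linear": [
    [0.5, -2.5, 50],
    [0.5, -2.5, 100],
    [0.5, -2.5, 140],
    [0.5, -2.5, 172],
    [0.5, -2.5, 172]
  ],
  "spin": [-0.01, -0.01, -0.01, -0.01, -0.01],
  "claw": 1,
  "squeeze": 45
}}

```text
clock: 2.08
eef_pos: [430.7, -245.8, 26.3]
eef_rot: [[0.998, -0.062, -0.004], [-0.062, -0.998, 0.004], [-0.004, -0.003, -1.0]]
wrist_force: [0.3, -0.2, 0.5]
finger_gap: 94.1
grasp_force: 0.0
```

>>> {"op": "send_rows", "data": {
  "linear": [
    [0, 0, 0],
    [0, 0, 0],
    [0, 0, 0],
    [0, 0, 0],
    [0, 0, 0]
  ],
  "spin": [0, 0, 0, 0, 0],
  "claw": 0
}}

```text
clock: 2.7
eef_pos: [433.1, -245.6, 28.8]
eef_rot: [[0.998, -0.059, 0.0], [-0.059, -0.998, -0.0], [0.0, 0.0, -1.0]]
wrist_force: [-0.1, 0.3, 1.2]
finger_gap: 50.0
grasp_force: 44.9
```

>>> {"op": "send_rows", "data": {
  "linear": [
    [0, 0, 0],
    [0, 0, -3],
    [0, 0, -10],
    [0, 0, -20],
    [0, 0, -30]
  ],
  "spin": [0, 0, 0, 0, 0]
}}

```text
clock: 3.32
eef_pos: [432.9, -245.5, 59.1]
eef_rot: [[0.998, -0.059, 0.0], [-0.059, -0.998, -0.0], [0.0, 0.0, -1.0]]
wrist_force: [-0.6, -0.0, -6.3]
finger_gap: 49.9
grasp_force: 45.0
```

```bash
python3 -c "
from h import *
plan(433,-245.5,150);plan(628,-1.5,150,7.3)"
```

```text
t 3.325 pos [ 432.9 -245.5   59.1] phi -3.39 F [-0.6 -0.  -6.3] gap 49.9
 linear [  0.1   0.  -90.9] spin None
t 3.325 pos [ 432.9 -245.5   59.1] phi -3.39 F [-0.6 -0.  -6.3] gap 49.9
 linear [ 180.3 -255.1  -90.9] spin -0.1866
```

>>> {"op": "send_rows", "data": {
  "linear": [
    [0, 0, -40],
    [0, 0, -80],
    [20, -28, -91],
    [45, -64, -91],
    [72, -102, -91]
  ],
  "spin": [0, 0, -0.02, -0.05, -0.08]
}}

```text
clock: 3.95
eef_pos: [511.6, -147.1, 150.4]
eef_rot: [[1.0, 0.021, 0.001], [0.021, -1.0, -0.001], [0.001, 0.001, -1.0]]
wrist_force: [-0.1, -0.5, -6.4]
finger_gap: 50.0
grasp_force: 45.0
```

>>> {"op": "send_rows", "data": {
  "linear": [
    [27, -38, 0],
    [54, -76, 0],
    [81, -115, 0],
    [100, -142, 0],
    [108, -153, 0]
  ],
  "spin": [-0.03, -0.06, -0.09, -0.107, -0.107]
}}

```text
clock: 4.58
eef_pos: [616.1, 8.8, 149.7]
eef_rot: [[0.992, 0.129, -0.0], [0.129, -0.992, -0.0], [-0.0, 0.0, -1.0]]
wrist_force: [0.8, -1.0, -7.1]
finger_gap: 49.5
grasp_force: 45.0
```

```bash
python3 - <<'E'
from h import *
plan(628,-1.5,60,7.3)
# jar and stand seen by the wrist
c=cam("wrist"); im,d=r.read_camera("wrist"); P=cloud(c,d); np.savez("w3.npz",im=im,P=P)
cv2.imwrite("pics/w3.png",cv2.resize(im[:,:,::-1],(640,480)))
plan(628,-1.5,31,7.3)
E
```

```text
t 4.575 pos [616.1   8.8 149.7] phi 7.43 F [ 0.8 -1.  -7.1] gap 49.5
 linear [10.5 11.7 89.7] spin 0.0023
t 4.625 pos [616.5   9.2 149.7] phi 7.41 F [ 0.2  1.7 -7.7] gap 49.7
 linear [  9.9  12.2 118.7] spin 0.002
```

View pics/w3.png

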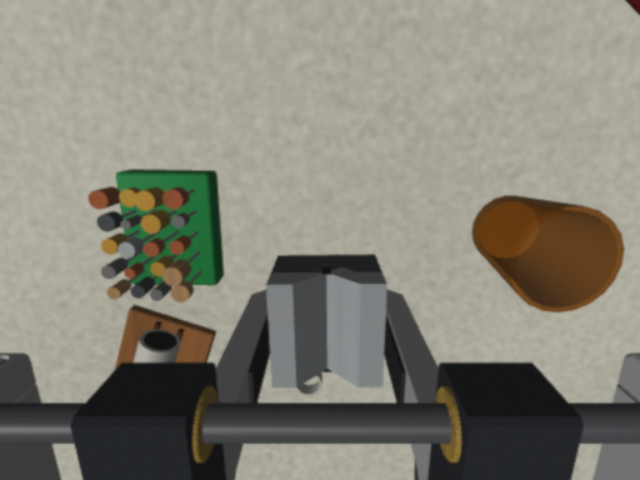

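The wrist view shows the block held V-up at (327,320), with the stand at (170,230) and the jar at (550,240). I'll measure both from this view.

```bash
python3 - <<'E'
from h import *
z=np.load("w3.npz");im,P=z["im"],z["P"]
hsv=cv2.cvtColor(im,cv2.COLOR_RGB2HSV)
g=(hsv[...,0]>50)&(hsv[...,0]<80)&(hsv[...,1]>130)&(P[...,2]>5)&(P[...,2]<60)
Q=P[g];print(cv2.minAreaRect(Q[:,:2].astype(np.float32)),np.percentile(Q[:,2],[5,50,95]))
m=(hsv[...,0]<22)&(hsv[...,1]>130)&(P[...,2]>78)&(P[...,2]<95)&(P[...,1]<-80)
Q=P[m];print(m.sum(),cv2.minEnclosingCircle(Q[:,:2].astype(np.float32)))
E
```

```text
((613.328125, 130.23736572265625), (88.39469909667969, 69.69937133789062), 6.779320240020752) [17.78021645 24.0051817  25.28899872]
2008 ((644.3294067382812, -136.91123962402344), 34.96419143676758)
```

>>> {"op": "send_rows", "data": {
  "linear": [
    [5, 7, 0],
    [10.4, 13.1, 20],
    [10.4, 13.1, 55],
    [10.4, 13.1, 85],
    [10.4, 13.1, 100]
  ],
  "spin": [0.007, 0.007, 0.007, 0.007, 0.007]
}}

```text
clock: 5.25
eef_pos: [625.5, -5.4, 45.9]
eef_rot: [[0.993, 0.119, -0.005], [0.119, -0.993, 0.001], [-0.005, -0.001, -1.0]]
wrist_force: [-0.2, 0.7, -6.4]
finger_gap: 49.5
grasp_force: 45.0
```

>>> {"op": "send_rows", "data": {
  "linear": [
    [0, 0, 0],
    [0, 0, 5],
    [0, 0, 12],
    [0, 0, 17],
    [0, 0, 17]
  ],
  "spin": [0, 0, 0, 0, 0]
}}

```text
clock: 5.88
eef_pos: [627.2, -4.3, 31.9]
eef_rot: [[0.993, 0.121, -0.001], [0.121, -0.993, 0.0], [-0.001, -0.0, -1.0]]
wrist_force: [-0.8, 0.1, -8.2]
finger_gap: 49.6
grasp_force: 45.0
```

>>> {"op": "send_rows", "data": {
  "linear": [
    [0.5, -1, 1.5],
    [0.5, -1, 2.5],
    [0.5, -1, 3],
    [0.5, -1, 3]
  ],
  "spin": [0, 0, 0, 0]
}}

```text
clock: 6.38
eef_pos: [628.0, -3.4, 29.5]
eef_rot: [[0.993, 0.121, -0.0], [0.121, -0.993, 0.0], [-0.0, -0.0, -1.0]]
wrist_force: [-0.2, 0.5, -6.7]
finger_gap: 49.4
grasp_force: 45.0
```

>>> {"op": "send_rows", "data": {
  "linear": [
    [0, 0, 0.6],
    [0, 0, 0.9],
    [0, 0, 0.9]
  ],
  "spin": [0, 0, 0]
}}

```text
clock: 6.75
eef_pos: [628.1, -3.4, 28.8]
eef_rot: [[0.993, 0.12, 0.0], [0.12, -0.993, -0.0], [0.0, 0.0, -1.0]]
wrist_force: [-0.6, -0.1, -4.6]
finger_gap: 49.7
grasp_force: 45.0
```

>>> {"op": "send_rows", "data": {
  "linear": [
    [0, 0, 0],
    [0, 0, 0],
    [0, 0, 0],
    [0, 0, 0],
    [0, 0, 0]
  ],
  "spin": [0, 0, 0, 0, 0],
  "claw": 0.9
}}

```text
clock: 7.38
eef_pos: [628.1, -3.4, 28.6]
eef_rot: [[0.993, 0.121, 0.0], [0.121, -0.993, -0.0], [0.0, 0.0, -1.0]]
wrist_force: [0.8, -0.0, 0.1]
finger_gap: 84.3
grasp_force: 0.0
```

>>> {"op": "send_rows", "data": {
  "linear": [
    [0, 0, -10],
    [0, 0, -40],
    [0, 0, -80],
    [0, 0, -120],
    [0, 0, -120]
  ],
  "spin": [0, 0, 0, 0, 0]
}}

```text
clock: 8.0
eef_pos: [630.8, -3.8, 153.6]
eef_rot: [[0.993, 0.121, 0.009], [0.121, -0.993, -0.002], [0.008, 0.003, -1.0]]
wrist_force: [-0.3, 0.4, -0.8]
finger_gap: 84.4
grasp_force: 0.0
```

```bash
python3 w.py 628 -3 22 50 45 w4.png; python3 -c "
from h import *
plan(467,147,150,77.4)
z=np.load('w.npz');P=z['P'];m=z['m']&(P[...,2]>37);Q=P[m][:,:2]; print(cv2.minAreaRect(Q.astype(np.float32)))"
```

```text
n 2864 c [628.1  -4.1] [51.1 50. ] 7.87 mean [630.1  -3.9  35.9] z pct [25.8 38.  41.2]
bench 0.0
t 8.05 pos [629.1  -3.5 150.7] phi 6.92 F [-0.2  0.4 -1.2] gap 84.3
 linear [-142.8 -169.    -0. ] spin -1.23
((628.0386352539062, -4.074605941772461), (50.82435989379883, 50.08997344970703), 7.734531879425049)
```

>>> {"op": "send_rows", "data": {
  "linear": [
    [-30, -34, 0],
    [-60, -70, 0],
    [-90, -106, 0],
    [-118, -140, 0],
    [-142, -168, 0]
  ],
  "spin": [-0.17, -0.35, -0.53, -0.71, -0.89]
}}

```text
clock: 8.68
eef_pos: [464.3, 147.2, 146.7]
eef_rot: [[0.526, 0.851, -0.003], [0.851, -0.526, -0.0], [-0.002, -0.003, -1.0]]
wrist_force: [-0.1, -1.2, -0.2]
finger_gap: 84.8
grasp_force: 0.0
```

>>> {"op": "send_rows", "data": {
  "linear": [
    [0, 0, 0],
    [0, 0, 0],
    [0, 0, 0],
    [0, 0, 0]
  ],
  "spin": [-0.17, -0.34, -0.34, -0.34]
}}

```text
clock: 9.18
eef_pos: [466.3, 146.2, 147.7]
eef_rot: [[0.221, 0.975, -0.002], [0.975, -0.221, -0.0], [-0.0, -0.002, -1.0]]
wrist_force: [-0.0, -0.5, 0.6]
finger_gap: 84.6
grasp_force: 0.0
```

```bash
python3 - <<'E'
from h import *
c=cam("wrist"); im,d=r.read_camera("wrist"); P=cloud(c,d)
m=(np.hypot(P[...,0]-467,P[...,1]-147)<75)&(P[...,2]>32)&(P[...,2]<52)
k,l,st,_=cv2.connectedComponentsWithStats(m.astype(np.uint8)); m=l==1+np.argmax(st[1:,4]); Q=P[m]
print(m.sum(),cv2.minAreaRect(Q[:,:2].astype(np.float32)),np.percentile(Q[:,2],[2,50,98]))
t=Q[Q[:,2]>43][:,:2]; print("crest",t.mean(0),cv2.minAreaRect(t.astype(np.float32)), cv2.fitLine(t.astype(np.float32),cv2.DIST_L2,0,.01,.01).ravel())
cv2.imwrite("pics/w5.png",cv2.resize(im[:,:,::-1],(640,480)))
plan(467,147,150,77.4)
E
```

```text
3912 ((467.7144470214844, 147.51116943359375), (29.622432708740234, 110.00843048095703), 77.2662582397461) [33.77347981 43.59315174 46.50401892]
crest [467.47762698 146.88326222] ((467.49810791015625, 146.60015869140625), (21.869400024414062, 109.77206420898438), 77.384033203125) [ 9.7580755e-01 -2.1863119e-01  4.6747763e+02  1.4688326e+02]
t 9.225 pos [466.5 146.2 147.9] phi 77.27 F [ 0.1 -0.1 -0. ] gap 84.3
 linear [ 0.9  0.3 -2.1] spin -0.0022
```

View pics/w5.png

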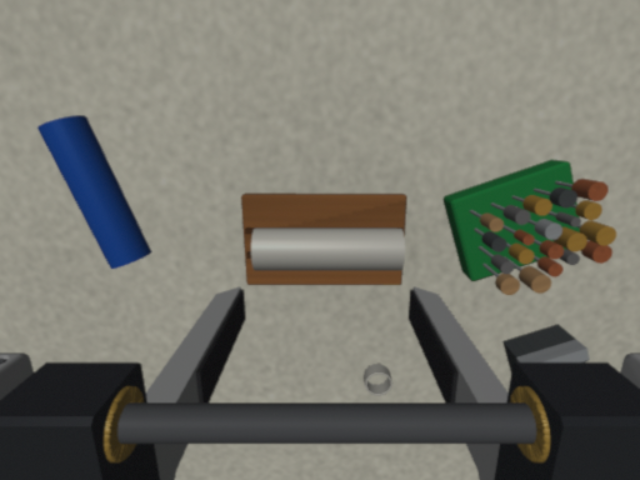

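The tube's long axis lies across my fingers: it runs from (252,250) to (404,248), at -12.7° in the world. So I turn 90°.

>>> {"op": "send_rows", "data": {
  "linear": [
    [1, 0, 0],
    [1, 0, 0],
    [1, 0, 0],
    [1, 0, 0],
    [1, 0, 0]
  ],
  "spin": [0.18, 0.36, 0.54, 0.72, 0.9]
}}

```text
clock: 9.85
eef_pos: [467.0, 147.2, 148.3]
eef_rot: [[0.903, 0.429, -0.0], [0.429, -0.903, -0.0], [-0.0, -0.0, -1.0]]
wrist_force: [0.2, -0.6, -0.4]
finger_gap: 84.6
grasp_force: 0.0
```

>>> {"op": "send_rows", "data": {
  "linear": [
    [0, 0, 0],
    [0, 0, 0],
    [0, 0, 20],
    [0, 0, 40],
    [0, 0, 40]
  ],
  "spin": [0.18, 0.36, 0.54, 0.67, 0.67]
}}

```text
clock: 10.48
eef_pos: [465.7, 147.1, 106.9]
eef_rot: [[0.976, -0.217, -0.004], [-0.217, -0.976, -0.0], [-0.004, 0.001, -1.0]]
wrist_force: [-0.4, -0.4, -0.1]
finger_gap: 84.6
grasp_force: 0.0
```

```bash
python3 -c "
from h import *
plan(467.6,147,47,-12.65)"
```

```text
t 10.475 pos [465.7 147.1 106.9] phi -12.54 F [-0.4 -0.4 -0.1] gap 84.6
 linear [ 2.1 -0.4 59.9] spin 0.0019
```

>>> {"op": "send_rows", "data": {
  "linear": [
    [1, 0, 20],
    [1, 0, 42],
    [1, 0, 58],
    [1, 0, 58],
    [1, 0, 58]
  ],
  "spin": [0, 0, 0, 0, 0],
  "squeeze": 15
}}

```text
clock: 11.1
eef_pos: [468.7, 147.1, 51.4]
eef_rot: [[0.976, -0.217, 0.001], [-0.217, -0.976, 0.0], [0.001, -0.0, -1.0]]
wrist_force: [0.1, 1.1, -0.5]
finger_gap: 84.5
grasp_force: 0.0
```

>>> {"op": "send_rows", "data": {
  "linear": [
    [0, 0, 0],
    [0, 0, 0],
    [0, 0, 0],
    [0, 0, 0],
    [0, 0, 0]
  ],
  "spin": [0, 0, 0, 0, 0],
  "claw": 0
}}

```text
clock: 11.72
eef_pos: [468.0, 147.1, 50.5]
eef_rot: [[0.976, -0.217, -0.0], [-0.217, -0.976, 0.0], [-0.0, -0.0, -1.0]]
wrist_force: [0.2, -0.5, -0.5]
finger_gap: 38.5
grasp_force: 0.0
```

>>> {"op": "send_rows", "data": {
  "linear": [
    [0, 0, 1],
    [0, 0, 3],
    [0, 0, 3.8],
    [0, 0, 3.8],
    [0, 0, 3.8]
  ],
  "spin": [0, 0, 0, 0, 0],
  "claw": 0.5
}}

```text
clock: 12.35
eef_pos: [468.0, 147.1, 46.8]
eef_rot: [[0.976, -0.217, -0.0], [-0.217, -0.976, -0.0], [-0.0, 0.0, -1.0]]
wrist_force: [-0.3, -0.6, -0.3]
finger_gap: 47.0
grasp_force: 0.0
```

>>> {"op": "send_rows", "data": {
  "linear": [
    [0, 0, 0],
    [0, 0, 0],
    [0, 0, 0],
    [0, 0, 0],
    [0, 0, 0]
  ],
  "spin": [0, 0, 0, 0, 0],
  "claw": 0
}}

```text
clock: 12.98
eef_pos: [467.9, 146.4, 46.9]
eef_rot: [[0.976, -0.217, -0.001], [-0.217, -0.976, -0.001], [-0.0, 0.001, -1.0]]
wrist_force: [-1.7, -5.0, 2.9]
finger_gap: 31.6
grasp_force: 15.0
```

>>> {"op": "send_rows", "data": {
  "linear": [
    [0, 0, -3],
    [0, 0, -10],
    [0, 0, -40],
    [0, 0, -75],
    [0, 0, -105]
  ],
  "spin": [0, 0, 0, 0, 0]
}}

```text
clock: 13.6
eef_pos: [468.0, 147.4, 153.2]
eef_rot: [[0.976, -0.217, 0.001], [-0.217, -0.976, 0.001], [0.001, -0.001, -1.0]]
wrist_force: [-0.6, -0.9, -2.5]
finger_gap: 31.5
grasp_force: 15.0
```

```bash
python3 - <<'E'
from h import *
plan(628.1,-3.5,150,6.94)
c=cam("wrist"); im,d=r.read_camera("wrist"); P=cloud(c,d)
cv2.imwrite("pics/w6.png",cv2.resize(im[:,:,::-1],(640,480)))
E
```

```text
t 13.6 pos [468.  147.4 153.2] phi -12.55 F [-0.6 -0.9 -2.5] gap 31.5
 linear [189.1 112.5   3.2] spin -0.3402
```

View pics/w6.png

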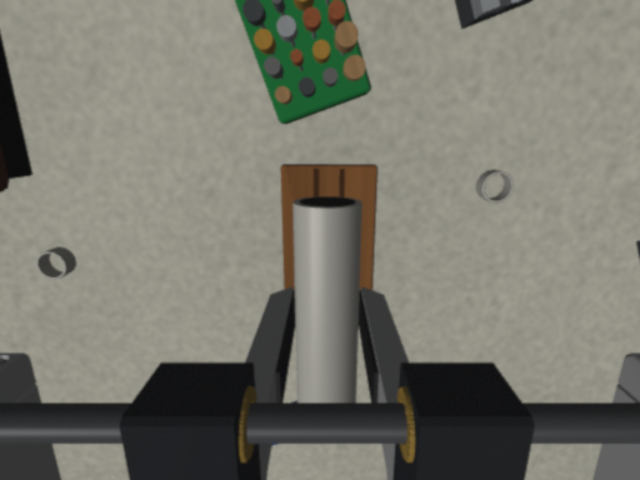

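The tube is held level and square between the fingers at (327,300), clear of the rest. I'll carry it over the block.

>>> {"op": "send_rows", "data": {
  "linear": [
    [35, 20, 3],
    [80, 48, 3],
    [125, 75, 3],
    [165, 98, 3],
    [189, 112.5, 3]
  ],
  "spin": [-0.07, -0.15, -0.23, -0.3, -0.34]
}}

```text
clock: 14.28
eef_pos: [629.1, -5.2, 147.7]
eef_rot: [[0.993, 0.121, -0.0], [0.121, -0.993, 0.001], [-0.0, -0.001, -1.0]]
wrist_force: [0.1, 0.8, -2.8]
finger_gap: 31.4
grasp_force: 15.0
```

>>> {"op": "send_rows", "data": {
  "linear": [
    [0, 0, 0],
    [0, 0, 20],
    [0, 0, 40],
    [0, 0, 50],
    [0, 0, 50]
  ],
  "spin": [0, 0, 0, 0, 0]
}}

```text
clock: 14.9
eef_pos: [626.8, -3.3, 97.1]
eef_rot: [[0.993, 0.121, -0.003], [0.121, -0.993, 0.001], [-0.003, -0.001, -1.0]]
wrist_force: [0.6, 0.2, -3.3]
finger_gap: 31.6
grasp_force: 15.0
```

```bash
python3 - <<'E'
from h import *
plan(628.1,-3.5,68,6.94)
c=cam("wrist"); im,d=r.read_camera("wrist"); P=cloud(c,d)
m=(np.hypot(P[...,0]-628,P[...,1]+3.5)<75)&(P[...,2]>70)&(P[...,2]<115)&(im.min(2)>90)
k,l,st,_=cv2.connectedComponentsWithStats(m.astype(np.uint8)); m=l==1+np.argmax(st[1:,4]); Q=P[m]
a=np.radians(6.94); X=(Q[:,:2]-[628.1,-3.5])@[np.cos(a),np.sin(a)];Y=(Q[:,:2]-[628.1,-3.5])@[-np.sin(a),np.cos(a)]
print(m.sum(),"along",X.min(),X.max(),"side",np.percentile(Y,[1,50,99]))
for lo in range(0,60,10):
    s=(X>lo)&(X<lo+10)
    if s.sum(): print(lo,np.percentile(Q[s,2],98).round(1),np.median(Y[s]).round(1))
cv2.imwrite("pics/w7.png",cv2.resize(im[:,:,::-1],(640,480)))
E
```

```text
t 14.9 pos [626.8  -3.3  97.1] phi 6.94 F [ 0.6  0.2 -3.3] gap 31.6
 linear [ 1.3  0.4 29.1] spin 0.0
6535 along -54.397154685273456 53.14361885449919 side [-9.55674622  2.27958368 15.08653738]
0 96.7 2.2
10 96.5 2.2
20 96.6 2.2
30 96.6 2.1
40 96.6 2.1
50 96.9 2.1
```

>>> {"op": "send_rows", "data": {
  "linear": [
    [0.5, 0, 8],
    [0.5, 0, 17],
    [0.5, 0, 24],
    [0.5, 0, 27],
    [0.5, 0, 27]
  ],
  "spin": [0, 0, 0, 0, 0]
}}

```text
clock: 15.58
eef_pos: [628.4, -3.8, 71.5]
eef_rot: [[0.993, 0.12, -0.0], [0.12, -0.993, 0.0], [-0.0, -0.0, -1.0]]
wrist_force: [-0.7, 0.2, -2.7]
finger_gap: 31.6
grasp_force: 15.0
```

```bash
python3 -c "
from h import *
plan(628.1,-3.5,66,6.94)"
```

```text
t 15.575 pos [628.4  -3.8  71.5] phi 6.92 F [-0.7  0.2 -2.7] gap 31.6
 linear [-0.2 -0.3  5.5] spin -0.0003
```

>>> {"op": "send_rows", "data": {
  "linear": [
    [0, -0.3, 2],
    [0, -0.3, 4],
    [0, -0.3, 5],
    [0, -0.3, 5.3],
    [0, -0.3, 5.3]
  ],
  "spin": [0, 0, 0, 0, 0]
}}

```text
clock: 16.2
eef_pos: [628.5, -3.5, 66.5]
eef_rot: [[0.993, 0.121, 0.0], [0.121, -0.993, -0.0], [0.0, 0.0, -1.0]]
wrist_force: [0.2, 0.5, -1.9]
finger_gap: 32.0
grasp_force: 15.0
```

>>> {"op": "send_rows", "data": {
  "linear": [
    [0, 0, 0.4],
    [0, 0, 0.8],
    [0, 0, 0.8]
  ],
  "spin": [0, 0, 0]
}}

```text
clock: 16.58
eef_pos: [628.6, -3.4, 66.0]
eef_rot: [[0.993, 0.121, 0.0], [0.121, -0.993, 0.0], [0.0, 0.0, -1.0]]
wrist_force: [-1.0, 0.6, 0.7]
finger_gap: 31.2
grasp_force: 15.0
```

>>> {"op": "send_rows", "data": {
  "linear": [
    [0, 0, 0],
    [0, 0, 0],
    [0, 0, 0],
    [0, 0, 0],
    [0, 0, 0]
  ],
  "spin": [0, 0, 0, 0, 0],
  "claw": 0.55
}}

```text
clock: 17.2
eef_pos: [628.5, -3.5, 65.7]
eef_rot: [[0.993, 0.12, 0.0], [0.12, -0.993, -0.0], [0.0, 0.0, -1.0]]
wrist_force: [-0.5, 1.1, 0.0]
finger_gap: 51.6
grasp_force: 0.0
```

>>> {"op": "send_rows", "data": {
  "linear": [
    [0, 0, -10],
    [0, 0, -25],
    [0, 0, -45],
    [0, 0, -65],
    [0, 0, -65]
  ],
  "spin": [0, 0, 0, 0, 0]
}}

```text
clock: 17.82
eef_pos: [630.2, -3.8, 133.9]
eef_rot: [[0.993, 0.121, 0.005], [0.121, -0.993, -0.001], [0.005, 0.002, -1.0]]
wrist_force: [-0.0, -0.2, 0.3]
finger_gap: 51.6
grasp_force: 0.0
```

>>> {"op": "send_rows", "data": {
  "linear": [
    [0, 0, 0],
    [0, 0, 0],
    [0, 0, 0],
    [0, 0, 0],
    [0, 0, 0]
  ],
  "spin": [0, 0, 0, 0, 0],
  "claw": 0,
  "squeeze": 20
}}

```text
clock: 18.45
eef_pos: [628.4, -3.5, 130.5]
eef_rot: [[0.993, 0.12, -0.0], [0.12, -0.993, 0.0], [-0.0, -0.0, -1.0]]
wrist_force: [0.2, -0.0, -0.1]
finger_gap: 5.2
grasp_force: 0.0
```

```bash
python3 - <<'E'
from h import *
plan(628.1,-3.5,95,6.94)
c=cam("wrist"); im,d=r.read_camera("wrist"); P=cloud(c,d)
m=(np.hypot(P[...,0]-628,P[...,1]+3.5)<75)&(P[...,2]>51)&(P[...,2]<75)
k,l,st,_=cv2.connectedComponentsWithStats(m.astype(np.uint8)); m=l==1+np.argmax(st[1:,4]); Q=P[m]
print(m.sum(),cv2.minAreaRect(Q[:,:2].astype(np.float32)))
a=np.radians(6.94); X=(Q[:,:2]-[628.1,-3.5])@[np.cos(a),np.sin(a)];Y=(Q[:,:2]-[628.1,-3.5])@[-np.sin(a),np.cos(a)]
print("along",X.min(),X.max(),"side",np.percentile(Y,[1,50,99]))
for lo in range(-60,60,10):
    s=(X>lo)&(X<lo+10)
    if s.sum(): print(lo,np.percentile(Q[s,2],[50,95]).round(1),np.median(Y[s]).round(1))
cv2.imwrite("pics/w8.png",cv2.resize(im[:,:,::-1],(640,480)))
E
```

```text
t 18.45 pos [628.4  -3.5 130.5] phi 6.92 F [ 0.2 -0.  -0.1] gap 5.2
 linear [-0.3 -0.  35.5] spin -0.0004
3685 ((627.9842529296875, -4.007694244384766), (110.93561553955078, 30.993087768554688), 7.941807746887207)
along -55.66934598153841 55.32663016843732 side [-15.5702391   -0.35758198  14.93173213]
-60 [64.4 65.1] -0.4
-50 [64.6 65.6] -0.4
-40 [64.5 65.4] -1.2
-30 [64.4 65.3] -0.4
-20 [63.9 65.1] -0.4
-10 [62.5 65. ] -1.1
0 [62.7 65. ] -0.4
10 [62.6 65. ] -0.3
20 [62.7 65. ] -0.3
30 [62.6 65.1] -0.3
40 [62.7 65. ] 0.4
50 [61.9 65.1] -0.3
```

View pics/w8.png

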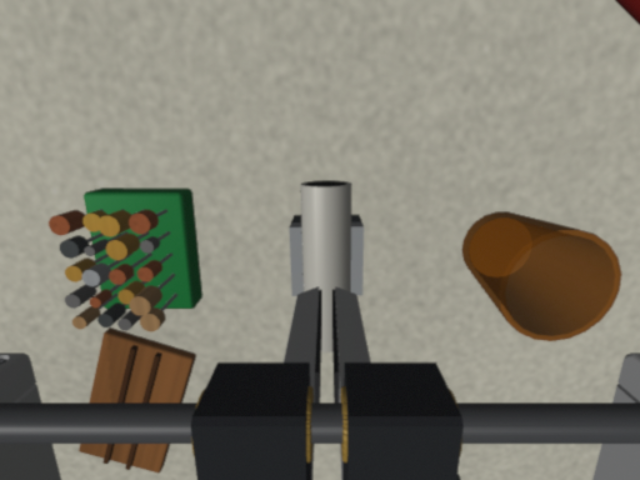

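The tube is seated and centred in the V at (326,240), with its top at about 65 mm and level. I'll bring the closed fingertips down onto its middle.

>>> {"op": "send_rows", "data": {
  "linear": [
    [0, 0, 10],
    [0, 0, 22],
    [0, 0, 32],
    [-0.3, 0, 38],
    [-0.3, 0, 38]
  ],
  "spin": [0, 0, 0, 0, 0]
}}

```text
clock: 19.12
eef_pos: [627.8, -3.5, 91.9]
eef_rot: [[0.993, 0.12, -0.001], [0.12, -0.993, 0.0], [-0.001, -0.0, -1.0]]
wrist_force: [-0.2, 0.1, 0.4]
finger_gap: 0.4
grasp_force: 0.0
```

>>> {"op": "send_rows", "data": {
  "linear": [
    [0, 0, 0],
    [0, 0, 0.7],
    [0, 0, 1.5],
    [0, 0, 1.5]
  ],
  "spin": [0, 0, 0, 0]
}}

```text
clock: 19.62
eef_pos: [628.2, -3.5, 91.2]
eef_rot: [[0.993, 0.12, 0.0], [0.12, -0.993, -0.0], [0.0, 0.0, -1.0]]
wrist_force: [0.2, 0.4, 0.2]
finger_gap: 0.3
grasp_force: 0.0
```

>>> {"op": "send_rows", "data": {
  "linear": [
    [0, 0, 1],
    [0, 0, 2],
    [0, 0, 3],
    [0, 0, 3.5],
    [0, 0, 3.5]
  ],
  "spin": [0, 0, 0, 0, 0]
}}

```text
clock: 20.25
eef_pos: [628.1, -3.5, 87.5]
eef_rot: [[0.993, 0.121, -0.0], [0.121, -0.993, 0.0], [-0.0, -0.0, -1.0]]
wrist_force: [0.0, -0.6, 0.1]
finger_gap: 0.5
grasp_force: 0.0
```

>>> {"op": "send_rows", "data": {
  "linear": [
    [0, 0, 0.3],
    [0, 0, 0.6],
    [0, 0, 0.8],
    [0, 0, 0.8]
  ],
  "spin": [0, 0, 0, 0]
}}

```text
clock: 20.75
eef_pos: [628.2, -3.5, 86.9]
eef_rot: [[0.993, 0.121, 0.0], [0.121, -0.993, -0.0], [0.0, 0.0, -1.0]]
wrist_force: [-1.0, 0.0, 0.4]
finger_gap: 0.5
grasp_force: 0.1
```

>>> {"op": "send_rows", "data": {
  "linear": [
    [0, 0, 0.2],
    [0, 0, 0.4],
    [0, 0, 0.4]
  ],
  "spin": [0, 0, 0]
}}

```text
clock: 21.12
eef_pos: [628.3, -3.5, 86.8]
eef_rot: [[0.993, 0.121, 0.0], [0.121, -0.993, -0.0], [0.0, 0.0, -1.0]]
wrist_force: [-2.0, -0.5, 3.7]
finger_gap: 0.5
grasp_force: 1.8
```

>>> {"op": "send_rows", "data": {
  "linear": [
    [0, 0, 0.2],
    [0, 0, 0.4],
    [0, 0, 0.4]
  ],
  "spin": [0, 0, 0]
}}

```text
clock: 21.5
eef_pos: [628.3, -3.5, 86.7]
eef_rot: [[0.993, 0.121, 0.0], [0.121, -0.993, -0.0], [0.0, 0.0, -1.0]]
wrist_force: [-3.8, -0.2, 5.3]
finger_gap: 0.5
grasp_force: 3.1
```

>>> {"op": "send_rows", "data": {
  "linear": [
    [-0.2, 0, 0.2],
    [-0.3, 0, 0.5],
    [-0.3, 0, 0.5],
    [-0.3, 0, 0.5]
  ],
  "spin": [0, 0, 0, 0]
}}

```text
clock: 22.0
eef_pos: [628.3, -3.5, 86.7]
eef_rot: [[0.993, 0.121, 0.001], [0.121, -0.993, -0.0], [0.001, 0.0, -1.0]]
wrist_force: [-2.9, 0.4, 6.8]
finger_gap: 0.6
grasp_force: 3.9
```

>>> {"op": "send_rows", "data": {
  "linear": [
    [-0.2, 0, 0.3],
    [-0.3, 0, 0.8],
    [-0.3, 0, 0.8],
    [-0.3, 0, 0.8]
  ],
  "spin": [0, 0, 0, 0]
}}

```text
clock: 22.5
eef_pos: [628.4, -3.5, 86.7]
eef_rot: [[0.993, 0.121, 0.001], [0.121, -0.993, -0.0], [0.001, 0.0, -1.0]]
wrist_force: [-3.7, 1.0, 10.2]
finger_gap: 0.6
grasp_force: 5.5
```

>>> {"op": "send_rows", "data": {
  "linear": [
    [0, 0, 0],
    [0, 0, 0],
    [0, 0, 0],
    [0, 0, 0]
  ],
  "spin": [0, 0, 0, 0]
}}

```text
clock: 23.0
eef_pos: [628.4, -3.6, 86.7]
eef_rot: [[0.993, 0.121, 0.001], [0.121, -0.993, -0.0], [0.001, 0.0, -1.0]]
wrist_force: [-4.1, 0.6, 10.7]
finger_gap: 0.3
grasp_force: 5.5
```

```bash
python3 - <<'E'
from h import *
plan(628.1,-3.5,86.6,6.94)
c=cam("wrist"); im,d=r.read_camera("wrist"); P=cloud(c,d)
D=np.hypot(P[...,0]-628,P[...,1]+3.5)
for n,lo,hi in(("tube",51,75),("block",37,43)):
    m=(D<75)&(P[...,2]>lo)&(P[...,2]<hi)
    Q=P[m]; a=np.radians(6.94); X=(Q[:,:2]-[628.1,-3.5])@[np.cos(a),np.sin(a)];Y=(Q[:,:2]-[628.1,-3.5])@[-np.sin(a),np.cos(a)]
    print(n,m.sum(),"x",np.percentile(X,[.2,99.8]).round(1),"y",np.percentile(Y,[1,50,99]).round(1),"z",np.percentile(Q[:,2],[50,97]).round(1))
print(r.observe()["wrist_force"])
E
```

```text
t 23.0 pos [628.4  -3.6  86.7] phi 6.93 F [-4.1  0.6 10.7] gap 0.3
 linear [-0.3 -0.1  0.1] spin -0.0002
tube 3894 x [-6.2 55.3] y [-15.8  -0.5  14.9] z [62.4 69.9]
block 1531 x [-25.4  55.3] y [-25.5   2.2  24.2] z [40.1 41.3]
[-3.66333713  0.71968903 10.76356337]
```

The push is steady at 10.7 N, with the tube still centred and seated. I'm handing the job in.

```bash
python3 -c "
from station import r
print(r.job_done())"
```

```text
the job is handed in; nothing more can be done
None
```

The V-block stands upright about midway between the bur stand and the jar. The silver tube is seated and centred in its V, held down by the closed fingertips at about 10.7 N, and the job was handed in at 23 s; no verdict came back.

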